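Crank the hand mill clear and show its burr to the camera in an inspection mirror

TASK

The bench hand mill's catch cup is off so that its burr can be checked from below. Give the crank at least one full turn clockwise (seen from above) to work the burr clear, then take the inspection mirror by its black handle and hold it under the burr, level with the little camera's lens and on its line of sight, with the glass facing half way between straight up and the lens so that the camera sees the burr in it. Finish still holding the mirror steady there, touching neither mill nor camera with it; never press on the glass, do not bump the camera, and leave the other things where they stand.

Things in the scene. Friction and masses are not known exactly. Their poses are not given: they have to be found in the camera images.
- mill: Bench hand mill, fixed, 241 mm high to the crank knob's top. Origin on the worktop under the vertical burr and crank axis. Black foot plate 122 x 100 x 14 mm (43 mm ahead of the axis to 79 behind); steel column 60 mm behind the axis (own +x). Round head 76 mm across, z 126 to 180 mm, wooden lid to 195. The throat between foot and burr is open to the front (own -x) and both sides; no cup in it.
- crank (a joint): Angle of the mill's crank (and burr) in rad, growing clockwise as seen from above; one full turn is 6.28. It starts between 0 and 0.4. The crank stays where it is left; turning it takes about 1.5 N at the knob.
- knob_grip (a point): Middle of the upright, round dark wooden crank knob, 19 mm thick, from 19 mm below this point to 15 above; it spins freely on its pin, so a grip need not turn with the crank. It runs round the mill axis on a 52 mm radius, 226 mm above the worktop. The flat crank arm lies just under it (top 206 mm); a brass nut on the axis reaches 211 mm.
- burr_face (a point): Centre of the underside of the steel burr, on the mill axis 119 mm above the worktop; ridged steel cone 47 mm across with a brass nut (down to 115 mm) and a small red index dot.
- camera: Small black camera on a mini tripod, fixed. Origin on the worktop under its aim point, on the mill axis. The camera (62 mm wide, 44 mm high, top 97 mm above the worktop, tripod legs reaching out 40 mm) stands 155 mm from there along own -x, front left of the mill as seen by the robot, and looks level along own +x.
- lens (a point): Centre of the camera's lens front, 75 mm above the worktop; own x axis is the viewing direction (level, to the mill axis).
- sight_point (a point): Point in the mill's throat where the camera's line of sight crosses the mill axis, 75 mm above the worktop, 44 mm under the burr, 123 mm from the lens: the middle of the glass belongs here. Own z axis: the direction the glass must face, half way between straight up and towards the lens (45 degrees up). Own y is level.
- mirror: Inspection mirror, about 70 g, loose, lying at the right. Origin at the underside of the middle of its black rubber handle; x along the handle to the mirror head, z up as it lies. Handle 110 mm long, 16 mm wide (own y), 18 mm high, flat sides, to be gripped across its width near the origin (centre of mass 11 mm ahead of it). A thin steel stem leads on to the head.
- mirror_glass (a point): Centre of the rectangular glass (44 x 32 mm in a 48 x 36 x 3 mm steel frame), rigid with the handle, 130 mm ahead of the mirror's origin and 20 mm above its underside. Own z axis: the direction the glass faces. With the handle level it looks 45 degrees up and to the left, 70 degrees anticlockwise (from above) of the handle's x axis.
- dosing_cup: Bystander: plain light grey steel cup, 60 mm wide, 48 mm high, origin at the centre of its underside; the mill's catch cup, standing at the back right.
- spice_cocoa: Bystander: spice jar with a green cap, 46 mm wide, 106 mm high, origin at the centre of its underside; behind the mill to the right.
- espresso_cup: Bystander: white cup, 59 mm wide (87 with handle), 52 mm high, origin at the centre of its underside; on a stack of cork coasters at the left.
- group_brush: Bystander: slim black brush, 167 mm long and 12 mm high, lying by the front edge at the left; origin at the centre of its underside.
Mind the look-alikes: they are no part of the job. Of the things that look like the camera, the larger one is meant.

How it is judged:
On the way, in this order (a step that is already met when the one before it is completed fails the run):
1. the crank has been given a full clockwise turn (value of joint crank above 6.15 rad), for 0.2 s.
2. the mirror has been picked up (height (world z) of mirror above 0.03 m and contact force between mirror and the fingers above 1 N), for 0.2 s.
3. the burr shows in the mirror to the camera (distance between mirror_glass and sight_point below 0.014 m and angle between the z axis of mirror_glass and the z axis of sight_point, either way round below 0.12 rad and angle between mirror_glass's own z axis and vertical below 1.2 rad), for 0.5 s.
At the end, for the whole second after the job is handed in: Crank turned at least one full turn clockwise (6.15 rad); mirror held in the fingers, at rest, touching neither mill nor camera, its glass centred within 14 mm of the sight point under the burr and facing within 0.12 rad of half way between straight up and the lens (all of step 3 and value of joint crank above 6.15 rad and contact force between mirror and the fingers above 1 N and contact force between mirror and mill below 0.2 N and contact force between mirror and camera below 0.2 N and linear speed of mirror below 0.03 m/s and angular speed of mirror below 0.2 rad/s); the arm keeps its last pose, push and grip.
It fails at once if the mirror glass or its frame is pressed with more than 8 N (contact force between mirror_c3 and anything else above 8 N).
It fails at once if the camera is bumped with more than 3 N (contact force between camera and anything else above 3 N).
It fails at once if the grey steel cup, spice jar, white cup or brush is moved by more than 20 mm (distance of any of dosing_cup, spice_cocoa, espresso_cup, group_brush from where it was at the start of the episode above 0.02 m).
It also fails if it takes over 64 s, if anything falls off the work surface, if the arm or the gripper's body presses on something with over 40 N, if the wrist force passes 120 N, or if a joint passes its speed limit or range.

ROBOT

A 7-joint arm with a two-finger parallel gripper is mounted at the origin on a cart in front of the work surface, level with it; the furniture and walls round the work are solid. World frame = base frame: x ahead of the robot, y to its left, z up, the work surface at z = 0. Lengths are in m, angles in rad, forces in N, time in s.
With the tool pointing down it reaches from about 0.4 to 0.9 m from the base axis. Payload 5.5 kg.
Tool frame: the origin (TCP) lies between the finger pads; the fingertips stand 11 mm ahead of it and the grasp point (between the pads) lies 8 mm behind it; z points along the fingers, y is the line along which they close (so a half turn about z gives the same grasp; the last joint's range is limited). The gripper opens to 85 mm and grips with 20 to 120 N. Pads are 22 mm wide; open, the fingers measure 114 mm over their backs; the gripper's body (76 mm by 85 mm) begins 54 mm behind the grasp point. The pads swing forward as they close: fully open they stand 13 mm farther back than shut.
Start: joints at [1.412, 0.501, -0.427, 1.55, 0.221, 1.138, -0.21], TCP at [0.266, -0.593, 0.242] pointing down, gripper open.
Joint ranges: [-2.88, 2.88], [-0.31, 2.03], [-1.54, 1.56], [0.2, 2.42], [-1.41, 4.55], [0.19, 2.02], [-2.57, 2.57]. Speed limits (rad/s): [2.57, 2.57, 3.14, 3.14, 3.14, 3.14, 3.14].

INTERFACE

Orientations are given as a rotation vector (axis times angle).
In Python, from rig import observe, snapshot, job_done, boxes_of, trace, place_of gives the robot as it stands. The module is installed in compiled form; this text tells all that it offers.
- The arm moves only by the tool arm_command, never from a script. Its argument "moves" is a list of rows, each a list of 6 numbers: the shift along the tool's x, y, z normalised to -1 to 1, where 1 is 300 mm, then the turn, a rotation vector about the tool's x, y, z normalised to -1 to 1, where 1 is 60 degrees. In form: [[tx, ty, tz, wx, wy, wz], ...]. A call has 1 to 10 rows; each row is the pose to reach, as a shift and turn from the pose commanded when the call began, along the tool's axes at that moment; what a row does not reach only later rows make up. A row lasts 1/12 s, in which the tool goes at most 41.7 mm and 7.16 degrees, less where a joint would pass 70% of its speed; a pose out of reach is approached as far as the arm can. A call with a number of a shift or a turn outside -1 to 1 is refused whole. A call with a gripper value outside its range is refused whole. "gripper" is the opening, from 0 (shut) to 1 (fully open), set as the call begins (left out, the last holds). The fingers move at their own pace and stop on an object; "newtons" is the grip in N (left out, the last holds). Time passes only in rows, so rows that repeat a pose let the fingers close. It gives the time, the measured TCP pose, the force, the opening and the grip force at its end, in the units of the state.
- observe(): the state, without advancing time (a new reading comes with each control period).
- snapshot(name): name is "side" or "top" or "wrist"; returns a dict with "pixels" (400x640x3 uint8, blue, green, red), "fx", "fy", "cx", "cy" (pixels), "k1" (the pictures are not rectified: a ray, as slopes to the right and down, at radius r is drawn at 1 + k1 r^2 times it, then the intrinsics apply), "R" (3x3) and "t" (3): a world point X has camera coordinates R X + t. Camera axes: x right, y down, z forward; pixel columns grow to the right and rows downward; lengths in m; the calibration is good to about 2 mm. A picture is of the moment at which its call begins. There is no depth.
- job_done(): hands the job in; it is judged then, once.
Trained networks look in a picture, given as the dict that the camera call returned (one of the last four; its "shot" number tells which), for a name from the list of things; names that differ only in an ending like _2 or _b are one class to them, and where a whole thing is asked for, a point or a joint stands for the part that bears it (a point fixed in the world has none). Each returns a list of dicts, best first, with "score" (0 to 1); they miss things now and then, are a little off and sometimes report something else, mostly with a low value. They report only what shows in the picture. A call takes as long as a camera call. They do not tell look-alikes from the thing itself.
- boxes_of(picture, label): "rect" ([left, top, right, bottom] in pixels, round what is visible of it).
- trace(picture, label): "region" (400x640 bool, what is visible of it) and "rect" ([left, top, right, bottom] in pixels, round what is visible of it).
- place_of(picture, label): "location" ([column, row] in pixels: a listed point, or the origin of a listed thing).
The state is a dict: "time": time; "joint_positions": joint angles; "joint_velocities": joint speeds; "joint_torque": joint torques, N m; "eef_pos": TCP position; "ee_rot": TCP orientation; "ft_force": force on the tool from outside, world axes, zero at the start; "wrist_torque": the same for the moment, N m; "finger_gap": finger opening in m; "gripper_force": force on a finger pad.
Only numpy, scipy, OpenCV 4.12 (cv2) and the standard library are available. Lean on these libraries where they do the work, as an engineer would, in place of code of your own. Each camera call takes 0.05 s, during which the arm holds its last target. There are 200 camera calls.

## Working session

There is one attempt and no reset: what is moved stays moved. The work goes in short steps, Python scripts to look and compute and a tool call to move; the robot and the scene stay as the last step left them, time stands still between calls to the robot, and variables do not carry over. Pictures are saved under pics/ and viewed, at most 10 in all, crops included, and the job is handed in when it is done.

Besides the shell and the picture viewer there is one more tool, called after "Request:" by a JSON object that holds its "name" and its "arguments", one argument or row to a line. arm_command: Moves the arm, as the interface text tells. Scaled input: -1 to 1 covers 300 mm each way for a shift and 60 degrees each way for a turn. Its arguments: {"type":"object","properties":{"moves":{"type":"array","items":{"type":"array","items":{"type":"number","minimum":-1,"maximum":1}}},"gripper":{"type":"number"},"newtons":{"type":"number"}},"required":["moves"]}

```bash
mkdir -p pics; cat > h.py <<'E'
import numpy as np, cv2
from rig import *
from scipy.spatial.transform import Rotation as Ro
def ray(s,px):
    d=np.array([(px[0]-s['cx'])/s['fx'],(px[1]-s['cy'])/s['fy']]);u=d.copy()
    for _ in range(20): u=d/(1+s['k1']*(u@u))
    R=np.array(s['R']);v=R.T@np.array([u[0],u[1],1]);return -R.T@np.array(s['t']),v/np.linalg.norm(v)
def at_z(s,px,z):
    o,v=ray(s,px);return o+v*(z-o[2])/v[2]
def tri(L):
    A=0;b=0
    for s,p in L:
        o,v=ray(s,p);M=np.eye(3)-np.outer(v,v);A=A+M;b=b+M@o
    X=np.linalg.solve(A,b);return X,[round(float(np.linalg.norm((np.eye(3)-np.outer(ray(s,p)[1],ray(s,p)[1]))@(X-ray(s,p)[0]))),4) for s,p in L]
def proj(s,X):
    c=np.array(s['R'])@X+np.array(s['t']);u=c[:2]/c[2];u=u*(1+s['k1']*(u@u));return np.array([u[0]*s['fx']+s['cx'],u[1]*s['fy']+s['cy']])
def pose():
    o=observe();return np.array(o['eef_pos']),Ro.from_rotvec(o['ee_rot'])
def cmd(X,R=None):
    p,r=pose();R=r if R is None else R
    return np.round(r.inv().apply(np.array(X)-p)/.3,3),np.round((r.inv()*R).as_rotvec()/np.radians(60),3)
E
cat > a.py <<'E'
from h import *
np.set_printoptions(precision=4,suppress=True)
S={n:snapshot(n) for n in('side','top')}
for n in S: cv2.imwrite(f'pics/{n}0.png',S[n]['pixels']);print(n,-np.array(S[n]['R']).T@np.array(S[n]['t']),S[n]['fx'])
Z=dict(mill=0,knob_grip=.226,burr_face=.119,camera=0,lens=.075,sight_point=.075,mirror=0,mirror_glass=.02,dosing_cup=0,spice_cocoa=0,espresso_cup=0,group_brush=0)
for l in Z:
  for n in S:
    for r in place_of(S[n],l)[:3]: print(l,n,round(r['score'],2),np.round(r['location'],1),at_z(S[n],r['location'],Z[l])[:2])
print(observe())
E
python3 a.py
```

```text
side [ 0.2909 -0.5281  0.8937] 441.82954931360456
top [0.268  0.0705 1.1459] 368.12872664054123
mill side 0.82 [328.9 246.9] [0.5286 0.0889]
mill top 0.89 [330.4 200.6] [0.545  0.0804]
knob_grip side 0.81 [337.4 166.5] [0.5668 0.1299]
knob_grip top 0.71 [317.4 166.7] [0.5745 0.1279]
lens side 0.96 [307.8 190.2] [0.5249 0.2251]
lens side 0.64 [375.8 303.2] [ 0.5456 -0.135 ]
lens side 0.54 [285.8 239.8] [0.4229 0.0935]
lens top 0.56 [286.6 193.5] [0.5247 0.213 ]
mirror side 0.97 [336.1 345.6] [ 0.4465 -0.1604]
mirror top 0.68 [401.6 244.7] [ 0.4457 -0.1628]
mirror_glass side 0.81 [376.4 303.5] [ 0.5637 -0.1098]
mirror_glass top 0.89 [390.8 202.6] [ 0.5682 -0.1081]
dosing_cup side 0.62 [422.  317.1] [ 0.6494 -0.17  ]
dosing_cup top 0.61 [412.8 183.7] [ 0.6492 -0.1738]
spice_cocoa side 0.88 [394.4 268.4] [ 0.6514 -0.0302]
spice_cocoa top 0.77 [368.8 174.9] [ 0.6526 -0.0281]
spice_cocoa top 0.19 [239.1 214.8] [0.4469 0.3573]
espresso_cup side 0.82 [267.2 175. ] [0.4573 0.3965]
espresso_cup top 0.9 [235.1 214.3] [0.4462 0.3702]
group_brush side 0.51 [244.1 196.8] [0.3728 0.3371]
group_brush top 0.61 [240.2 240.7] [0.3674 0.3349]
{'time': 1.3, 'joint_positions': array([ 1.4122,  0.5009, -0.427 ,  1.5504,  0.2208,  1.1383, -0.2103]), 'joint_velocities': array([ 0.0001, -0.0003,  0.0023,  0.001 , -0.0014, -0.0007, -0.0022]), 'joint_torque': array([  0.0013, -56.9381,  -5.8104, -28.1334,   0.0126,   0.0019,
        -0.    ]), 'eef_pos': array([ 0.2661, -0.593 ,  0.2423]), 'ee_rot': array([-3.0719, -0.6576, -0.0001]), 'ft_force': array([ 0.3167, -0.9504, -0.0663]), 'wrist_torque': array([ 0.0115, -0.0414, -0.0286]), 'gripper_force': 0.0, 'finger_gap': 0.0850591612532052}
```

View pics/side0.png

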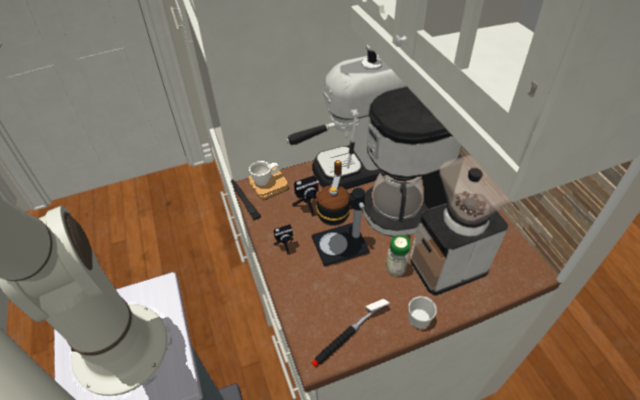

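View pics/top0.png

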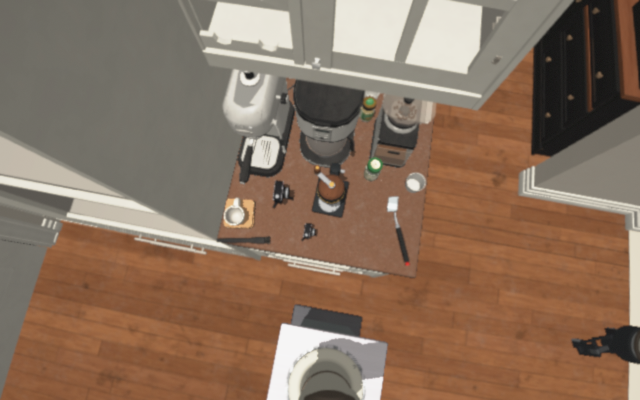

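Side picture: the larger camera is at (306,190) (top 283,193), with a smaller look-alike at (284,237) (top 309,231). The mill is at (333,205), with its knob at (337,166). The mirror handle is at (336,346) and its head at (377,305); I see no second mirror. By the description I choose the larger camera and check it in a crop.

```bash
cat > b.py <<'E'
from h import *
np.set_printoptions(precision=4,suppress=True)
S={n:snapshot(n) for n in('side','top')}
a=cv2.resize(S['side']['pixels'][140:275,265:400],None,fx=3,fy=3,interpolation=cv2.INTER_CUBIC)
b=cv2.resize(S['top']['pixels'][105:240,265:400],None,fx=3,fy=3,interpolation=cv2.INTER_CUBIC)
cv2.imwrite('pics/crop1.png',np.hstack([a[:400],b[:400]])[:, :800])
for l in ['knob_grip','mill','mirror','mirror_glass','lens','camera','burr_face','sight_point']:
  q=[place_of(S[n],l) for n in('side','top')]
  if all(q):
    print(l,*tri([(S[n],r[0]['location']) for n,r in zip(('side','top'),q)]))
  else: print(l,[len(x) for x in q])
for n in S:
  print(n,[(np.round(r['rect']),round(r['score'],2)) for r in boxes_of(S[n],'camera')[:3]])
# coffee maker lid front edge
print([at_z(S['top'],(325,130),z)[:2] for z in(.3,.35,.4)])
E
python3 b.py
```

```text
knob_grip [0.5646 0.1305 0.2285] [0.005, 0.005]
mill [0.5341 0.0885 0.0149] [0.0021, 0.0021]
mirror [ 0.4391 -0.1668  0.0193] [0.0059, 0.0059]
mirror_glass [ 0.5704 -0.1081  0.0098] [0.009, 0.009]
lens [0.5324 0.1226 0.1932] [0.0409, 0.0409]
camera [0, 0]
burr_face [0, 0]
sight_point [1, 0]
side [(array([275., 226., 290., 252.]), 0.83), (array([291., 177., 318., 218.]), 0.64)]
top [(array([270., 179., 293., 208.]), 0.65), (array([300., 226., 319., 236.]), 0.65), (array([314., 163., 349., 217.]), 0.29)]
[array([0.6479, 0.1222]), array([0.6254, 0.1191]), array([0.603, 0.116])]
```

View pics/crop1.png

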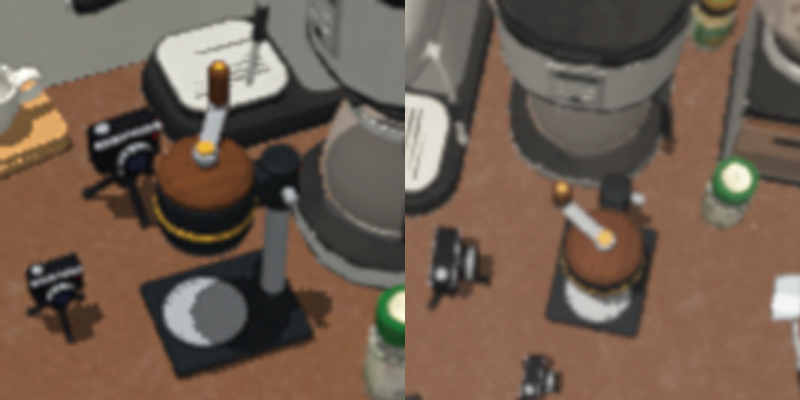

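The crop confirms the larger camera, left of the mill at side (306,190) with its lens facing the mill. The crank nut is at side (333.3,190) and top (331.7,185).

```bash
cat > c.py <<'E'
from h import *
np.set_printoptions(precision=4,suppress=True)
s=snapshot('side');t=snapshot('top')
print('nut',at_z(s,(333.3,190),.211),at_z(t,(331.7,185),.211),tri([(s,(333.3,190)),(t,(331.7,185))]))
print('panel',tri([(s,(373.5,148)),(t,(323,133.3))]))
print('knobtop',at_z(s,(338,161.5),.241),at_z(t,(317.5,167),.241))
print('lens',at_z(s,(310.5,193),.075),at_z(t,(287,193.5),.075))
for d in trace(s,'lens')[:2]+trace(t,'lens')[:2]: print(d['rect'],d['score'])
# mirror handle axis via trace
for n,z in((s,.01),(t,.01)):
  m=trace(n,'mirror')[0]; ys,xs=np.where(m['region']);P=np.array([at_z(n,p,z)[:2] for p in zip(xs,ys)]);c=P.mean(0);u=np.linalg.svd(P-c,full_matrices=False)[2][0];q=(P-c)@u;print('mirror',c,np.degrees(np.arctan2(u[1],u[0]))%180,q.min(),q.max(),c+u*q.min(),c+u*q.max())
print(pose()[1].as_matrix())
E
python3 c.py
```

```text
nut [0.5369 0.08   0.211 ] [0.5363 0.0825 0.211 ] (array([0.5375, 0.0825, 0.2081]), [0.0004, 0.0004])
panel (array([0.6553, 0.1288, 0.2536]), [0.003, 0.003])
knobtop [0.5679 0.1293 0.241 ] [0.5687 0.1266 0.241 ]
lens [0.5279 0.2132 0.075 ] [0.5249 0.2118 0.075 ]
[293.3, 172.3, 320.2, 216.7] 0.91
[276.9, 228.2, 292.4, 254.0] 0.78
[271.1, 182.1, 292.7, 208.1] 0.76
[303.5, 222.4, 316.8, 239.2] 0.53
mirror [ 0.4708 -0.1496] 22.28974753689593 -0.12759199988093606 0.09526010337522284 [ 0.5888 -0.1012] [ 0.3826 -0.1857]
mirror [ 0.4878 -0.1461] 20.69144079218418 -0.10833200380566035 0.10946887956577674 [ 0.5891 -0.1078] [ 0.3853 -0.1848]
[[ 0.9123  0.4094  0.    ]
 [ 0.4094 -0.9123  0.    ]
 [ 0.      0.     -1.    ]]
```

```bash
cat >> h.py <<'E'
def RK(tilt,yaw):
    t=np.radians(tilt);c,s=np.cos(t),np.sin(t)
    return Ro.from_euler('z',yaw,degrees=True)*Ro.from_matrix(np.array([[c,0,s],[0,-1,0],[s,0,-c]]))
E
python3 -c "
from h import *
print(cmd([.40,-.33,.36],RK(20,0)))"
```

```text
(array([ 0.766, -0.617, -0.392]), array([-0.07 ,  0.328,  0.399]))
```

Request:
{"name": "arm_command", "arguments": {
  "moves": [
    [0.3,-0.25,-0.392,0,0,0],
    [0.766,-0.617,-0.392,-0.07,0.328,0.399],
    [0.766,-0.617,-0.392,-0.07,0.328,0.399],
    [0.766,-0.617,-0.392,-0.07,0.328,0.399],
    [0.766,-0.617,-0.392,-0.07,0.328,0.399],
    [0.766,-0.617,-0.392,-0.07,0.328,0.399],
    [0.766,-0.617,-0.392,-0.07,0.328,0.399],
    [0.766,-0.617,-0.392,-0.07,0.328,0.399],
    [0.766,-0.617,-0.392,-0.07,0.328,0.399]
  ],
  "gripper": 0.7
}}

```text
time: 3.35
eef_pos: [0.4041, -0.3241, 0.3628]
ee_rot: [3.092, 0.015, 0.548]
ft_force: [0.7, -0.5, -0.0]
finger_gap: 0.0598
gripper_force: 0.0
```

```bash
python3 -c "
from h import *
print(pose()[0],cmd([.40,-.33,.36],RK(20,0)),cmd([.50,-.06,.34],RK(20,0)))"
```

```text
[ 0.40406117 -0.32406826  0.3627931 ] (array([-0.016,  0.02 ,  0.004]), array([ 0.   , -0.001,  0.009])) (array([ 0.283, -0.878,  0.181]), array([ 0.   , -0.001,  0.009]))
```

Request:
{"name": "arm_command", "arguments": {
  "moves": [
    [0.28,-0.88,0.18,0,0,0],
    [0.28,-0.88,0.18,0,0,0],
    [0.28,-0.88,0.18,0,0,0],
    [0.28,-0.88,0.18,0,0,0],
    [0.28,-0.88,0.18,0,0,0],
    [0.28,-0.88,0.18,0,0,0],
    [0.28,-0.88,0.18,0,0,0],
    [0.28,-0.88,0.18,0,0,0]
  ]
}}

```text
time: 4.02
eef_pos: [0.4991, -0.0583, 0.3383]
ee_rot: [-3.092, -0.017, -0.546]
ft_force: [-0.6, 0.8, 0.1]
finger_gap: 0.0598
gripper_force: 0.0
```

```bash
cat > d.py <<'E'
from h import *
np.set_printoptions(precision=4,suppress=True)
w=snapshot('wrist');cv2.imwrite('pics/w1.png',w['pixels'])
print(pose()[0],-np.array(w['R']).T@np.array(w['t']))
for l,z in(('knob_grip',.226),('lens',.075),('mill',0)):
  for r in place_of(w,l)[:3]: print(l,round(r['score'],2),r['location'],at_z(w,r['location'],z))
print(cmd([.53,.128,.30],RK(20,0)))
E
python3 d.py
```

```text
[ 0.4983 -0.062   0.3382] [ 0.5178 -0.059   0.4843]
knob_grip 0.84 [82.9, 153.3] [0.5661 0.1285 0.226 ]
lens 0.74 [102.9, 203.1] [0.5322 0.2078 0.075 ]
lens 0.56 [184.2, 286.8] [0.4332 0.102  0.075 ]
mill 0.63 [220.4, 202.8] [0.5372 0.083  0.    ]
(array([ 0.059, -0.651,  0.156]), array([ 0.001,  0.001, -0.001]))
```

View pics/w1.png

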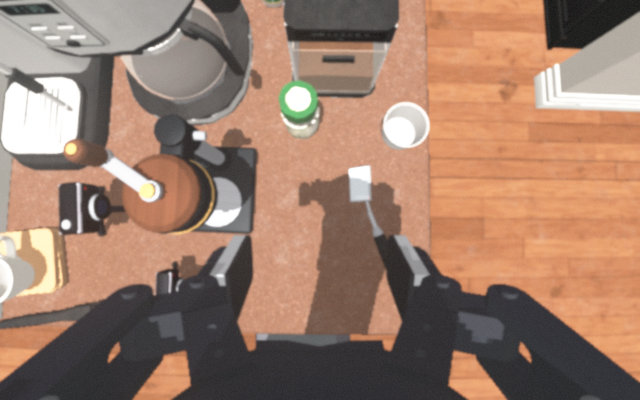

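Wrist picture: knob top at (72,148), crank nut at (149,190), larger camera at (85,205). This agrees with the earlier estimates: axis (0.537,0.0825), knob about (0.565,0.127).

```bash
python3 -c "
from h import *
print(cmd([.540,.127,.300],RK(20,0)),cmd([.5675,.127,.2245],RK(20,0)))"
```

```text
(array([ 0.09 , -0.648,  0.167]), array([ 0.001,  0.001, -0.001])) (array([ 0.09 , -0.648,  0.435]), array([ 0.001,  0.001, -0.001]))
```

Request:
{"name": "arm_command", "arguments": {
  "moves": [
    [0.09,-0.648,0.1,0,0,0],
    [0.09,-0.648,0.1,0,0,0],
    [0.09,-0.648,0.1,0,0,0],
    [0.09,-0.648,0.1,0,0,0],
    [0.09,-0.648,0.1,0,0,0],
    [0.09,-0.648,0.1,0,0,0],
    [0.09,-0.648,0.167,0,0,0]
  ]
}}

```text
time: 4.8
eef_pos: [0.5426, 0.1313, 0.3025]
ee_rot: [-3.089, 0.001, -0.553]
ft_force: [0.3, -1.0, 2.4]
finger_gap: 0.0597
gripper_force: 0.0
```

```bash
cat > d.py <<'E'
from h import *
np.set_printoptions(precision=4,suppress=True)
for n in('side','top'):
  w=snapshot(n)
  for l,z in(('knob_grip',.226),):
    for r in place_of(w,l)[:3]: print(n,l,round(r['score'],2),r['location'],at_z(w,r['location'],z))
w=snapshot('wrist')
for r in place_of(w,'knob_grip')[:1]: print('w',r['score'],r['location'],at_z(w,r['location'],.226))
print(pose()[0],cmd([.5675,.127,.2245],RK(20,0)))
E
python3 d.py
```

```text
w 0.96 [316.3, 203.7] [0.5667 0.1287 0.226 ]
[0.5403 0.1264 0.3005] (array([-0.001, -0.002,  0.269]), array([ 0.001,  0.   , -0.003]))
```

Request:
{"name": "arm_command", "arguments": {
  "moves": [
    [0.003,-0.005,0.1,0,0,0],
    [0.003,-0.005,0.2,0,0,0],
    [0.003,-0.005,0.269,0,0,0],
    [0.003,-0.005,0.269,0,0,0],
    [0.003,-0.005,0.269,0,0,0]
  ]
}}

```text
time: 5.52
eef_pos: [0.5684, 0.128, 0.2249]
ee_rot: [3.094, -0.005, 0.544]
ft_force: [-0.8, -0.7, 0.8]
finger_gap: 0.0599
gripper_force: 0.0
```

Request:
{"name": "arm_command", "arguments": {
  "moves": [
    [0,0,0,0,0,0],
    [0,0,0,0,0,0],
    [0,0,0,0,0,0],
    [0,0,0,0,0,0],
    [0,0,0,0,0,0],
    [0,0,0,0,0,0]
  ],
  "gripper": 0,
  "newtons": 40
}}

```text
time: 6.02
eef_pos: [0.5693, 0.1292, 0.2264]
ee_rot: [3.092, -0.002, 0.549]
ft_force: [-3.4, -3.8, 7.0]
finger_gap: 0.0174
gripper_force: 38.9
```

```bash
cat > e.py <<'E'
from h import *
np.set_printoptions(precision=3,suppress=True)
import sys
w=snapshot('wrist')
if len(sys.argv)>1: cv2.imwrite('pics/'+sys.argv[1],w['pixels'])
print([(r['score'],at_z(w,r['location'],.226)) for r in place_of(w,'knob_grip')[:1]])
p,r=pose();A=np.array([.537,.0825]);off=p[:2]+[-.0027,0]-A
print(p,'off',off,np.linalg.norm(off),np.degrees(np.arctan2(off[1],off[0])),observe()['ft_force'],observe()['finger_gap'])
E
python3 e.py w2.png
```

```text
[(0.66, array([0.566, 0.128, 0.226]))]
[0.569 0.129 0.226] off [0.03  0.047] 0.05527574064632621 57.53777931017736 [-3.696 -2.97   7.837] 0.01719238238090353
```

View pics/w2.png

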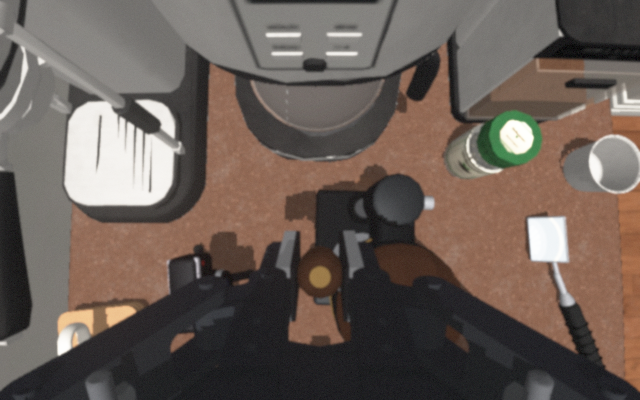

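The wrist picture shows the knob at (320,272) between the fingers. The pads are touching the crank arm lightly, so I'll raise 3 mm as I circle.

```bash
cat > f.py <<'E'
from h import *
import sys
a0,st,n,cx,cy,dz=map(float,sys.argv[1:])
r=RK(20,0);A=np.array([.537+cx,.0825+cy])
# a0: azimuth commanded now; shift relative to start on same circle
out=[]
for k in range(1,int(n)+1):
    f=lambda a:.052*np.array([np.cos(np.radians(a)),np.sin(np.radians(a)),0])
    d=f(a0-k*st)-f(a0)+[0,0,dz]
    out.append([*np.round(r.inv().apply(d)/.3,3).tolist(),0,0,0])
print(out)
E
python3 f.py 57.5 12 10 0 0 .003
```

```text
[[0.03, 0.023, 0.0, 0, 0, 0], [0.052, 0.051, 0.008, 0, 0, 0], [0.067, 0.083, 0.014, 0, 0, 0], [0.077, 0.118, 0.017, 0, 0, 0], [0.079, 0.154, 0.018, 0, 0, 0], [0.074, 0.19, 0.016, 0, 0, 0], [0.062, 0.224, 0.012, 0, 0, 0], [0.043, 0.254, 0.005, 0, 0, 0], [0.02, 0.28, -0.004, 0, 0, 0], [-0.009, 0.3, -0.014, 0, 0, 0]]
```

Request:
{"name": "arm_command", "arguments": {
  "moves": [
    [0.03,0.023,0.0,0,0,0],
    [0.052,0.051,0.008,0,0,0],
    [0.067,0.083,0.014,0,0,0],
    [0.077,0.118,0.017,0,0,0],
    [0.079,0.154,0.018,0,0,0],
    [0.074,0.19,0.016,0,0,0],
    [0.062,0.224,0.012,0,0,0],
    [0.043,0.254,0.005,0,0,0],
    [0.02,0.28,-0.004,0,0,0],
    [-0.009,0.3,-0.014,0,0,0]
  ]
}}

```text
time: 6.95
eef_pos: [0.5637, 0.0374, 0.2266]
ee_rot: [3.094, -0.004, 0.542]
ft_force: [2.0, -0.0, -7.1]
finger_gap: 0.0172
gripper_force: 42.5
```

```bash
python3 e.py; python3 f.py -62.5 15 10 0 0 0
```

```text
[(0.55, array([0.56 , 0.037, 0.226]))]
[0.563 0.037 0.227] off [ 0.023 -0.045] 0.05093458152097089 -63.05788715135668 [-0.878 -2.835 -7.822] 0.017465392468636567
[[-0.04, 0.015, -0.015, 0, 0, 0], [-0.082, 0.019, -0.03, 0, 0, 0], [-0.124, 0.012, -0.045, 0, 0, 0], [-0.163, -0.008, -0.059, 0, 0, 0], [-0.195, -0.037, -0.071, 0, 0, 0], [-0.22, -0.074, -0.08, 0, 0, 0], [-0.234, -0.116, -0.085, 0, 0, 0], [-0.238, -0.161, -0.087, 0, 0, 0], [-0.231, -0.206, -0.084, 0, 0, 0], [-0.213, -0.247, -0.077, 0, 0, 0]]
```

Request:
{"name": "arm_command", "arguments": {
  "moves": [
    [-0.04,0.015,-0.013,0,0,0],
    [-0.082,0.019,-0.026,0,0,0],
    [-0.124,0.012,-0.041,0,0,0],
    [-0.163,-0.008,-0.055,0,0,0],
    [-0.195,-0.037,-0.067,0,0,0],
    [-0.22,-0.074,-0.076,0,0,0],
    [-0.234,-0.116,-0.081,0,0,0],
    [-0.238,-0.161,-0.083,0,0,0],
    [-0.231,-0.206,-0.08,0,0,0],
    [-0.213,-0.247,-0.073,0,0,0]
  ]
}}

```text
time: 7.88
eef_pos: [0.4977, 0.1124, 0.2266]
ee_rot: [3.09, -0.004, 0.546]
ft_force: [8.1, -7.5, -5.9]
finger_gap: 0.0177
gripper_force: 43.7
```

```bash
python3 e.py; python3 f.py 147.5 12.5 10 0 0 0
```

```text
[(0.83, array([0.493, 0.111, 0.226]))]
[0.498 0.114 0.227] off [-0.041  0.031] 0.051653906499580515 143.001557777083 [  9.359  -5.286 -10.6  ] 0.016971536626795927
[[0.022, -0.029, 0.008, 0, 0, 0], [0.05, -0.053, 0.018, 0, 0, 0], [0.082, -0.07, 0.03, 0, 0, 0], [0.116, -0.079, 0.042, 0, 0, 0], [0.152, -0.08, 0.055, 0, 0, 0], [0.186, -0.072, 0.068, 0, 0, 0], [0.219, -0.057, 0.08, 0, 0, 0], [0.247, -0.035, 0.09, 0, 0, 0], [0.271, -0.006, 0.099, 0, 0, 0], [0.288, 0.027, 0.105, 0, 0, 0]]
```

Request:
{"name": "arm_command", "arguments": {
  "moves": [
    [0.022,-0.029,0.008,0,0,0],
    [0.052,-0.05,0.019,0,0,0],
    [0.084,-0.066,0.031,0,0,0],
    [0.118,-0.074,0.044,0,0,0],
    [0.153,-0.075,0.057,0,0,0],
    [0.186,-0.068,0.07,0,0,0],
    [0.219,-0.054,0.082,0,0,0],
    [0.247,-0.033,0.092,0,0,0],
    [0.271,-0.005,0.101,0,0,0],
    [0.288,0.027,0.107,0,0,0]
  ]
}}

```text
time: 8.82
eef_pos: [0.5897, 0.1061, 0.2264]
ee_rot: [3.094, -0.0, 0.545]
ft_force: [-9.5, -1.8, 10.5]
finger_gap: 0.0171
gripper_force: 46.2
```

```bash
python3 e.py
```

```text
[(0.73, array([0.586, 0.105, 0.226]))]
[0.59  0.104 0.226] off [0.051 0.022] 0.05514390683857389 23.092703130255803 [-4.789 -4.029  6.108] 0.01764840961915433
```

Crank is turned about 395°. Fitting the measured knob positions puts the axis at (0.539,0.085). Releasing and going to the mirror.

Request:
{"name": "arm_command", "arguments": {
  "moves": [
    [0,0,0,0,0,0],
    [0,0,0,0,0,0],
    [0,0,0,0,0,0],
    [0,0,-0.1,0,0,0],
    [0,0,-0.2,0,0,0],
    [0,0,-0.3,0,0,0],
    [0,0,-0.35,0,0,0],
    [0,0,-0.35,0,0,0]
  ],
  "gripper": 0.7
}}

```text
time: 9.58
eef_pos: [0.5544, 0.1078, 0.3281]
ee_rot: [3.092, 0.003, 0.554]
ft_force: [0.1, -0.4, -0.1]
finger_gap: 0.0598
gripper_force: 0.0
```

```bash
cat > g.py <<'E'
from h import *
np.set_printoptions(precision=4,suppress=True)
S=[snapshot('side'),snapshot('top')]
for s in S: print([(round(r['score'],2),at_z(s,r['location'],.226)) for r in place_of(s,'knob_grip')[:1]])
print(pose()[0],cmd([.43,-.165,.23],RK(0,23)))
E
python3 g.py
```

```text
[(0.83, array([0.5903, 0.1148, 0.226 ]))]
[]
[0.553  0.1053 0.3235] (array([-0.491,  0.901,  0.153]), array([ 0.067, -0.327, -0.38 ]))
```

Request:
{"name": "arm_command", "arguments": {
  "moves": [
    [-0.1,0.3,0,0,0,0],
    [-0.491,0.901,0.08,0.067,-0.327,-0.38],
    [-0.491,0.901,0.08,0.067,-0.327,-0.38],
    [-0.491,0.901,0.08,0.067,-0.327,-0.38],
    [-0.491,0.901,0.153,0.067,-0.327,-0.38],
    [-0.491,0.901,0.153,0.067,-0.327,-0.38],
    [-0.491,0.901,0.153,0.067,-0.327,-0.38],
    [-0.491,0.901,0.153,0.067,-0.327,-0.38],
    [-0.491,0.901,0.153,0.067,-0.327,-0.38],
    [-0.491,0.901,0.153,0.067,-0.327,-0.38]
  ]
}}

```text
time: 10.62
eef_pos: [0.4287, -0.1657, 0.2287]
ee_rot: [-3.076, -0.62, 0.002]
ft_force: [0.7, 0.6, 0.1]
finger_gap: 0.06
gripper_force: 0.0
```

```bash
cat > m.py <<'E'
from h import *
np.set_printoptions(precision=4,suppress=True)
w=snapshot('wrist');cv2.imwrite('pics/w3.png',w['pixels'])
for l,z in(('mirror',0),('mirror_glass',.02)): print(l,[(round(r['score'],2),r['location'],at_z(w,r['location'],z)) for r in place_of(w,l)[:2]])
m=trace(w,'mirror')[0];print(m['rect'])
hsv=w['pixels'].max(2)
ys,xs=np.where(m['region']&(hsv<70));P=np.array([at_z(w,p,.012)[:2] for p in zip(xs,ys)]);c=P.mean(0);u=np.linalg.svd(P-c,full_matrices=False)[2][0];u*=np.sign(u[0]);q=(P-c)@u
print('handle',c,np.degrees(np.arctan2(u[1],u[0])),c+u*q.min(),c+u*q.max(),len(xs))
print(pose()[0])
E
python3 m.py
```

```text
mirror [(0.89, [319.2, 145.2], array([ 0.445 , -0.1585,  0.    ])), (0.61, [325.0, 10.6], array([ 0.5682, -0.113 ,  0.    ]))]
mirror_glass [(0.75, [326.2, 7.7], array([ 0.5666, -0.1146,  0.02  ]))]
[301.5, 1.5, 341.9, 209.5]
handle [ 0.4617 -0.1549] 20.403158393964567 [ 0.4486 -0.1598] [ 0.4762 -0.1496] 311
[ 0.4312 -0.1629  0.2311]
```

View pics/w3.png

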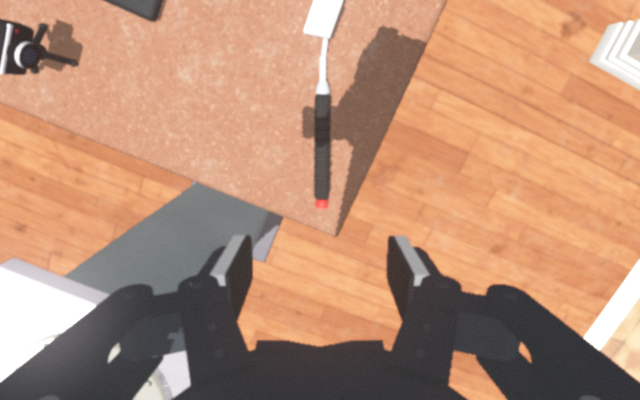

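Wrist picture: the handle runs from (322,95) at the stem end to (321,207) at the red end, almost exactly along the tool's x. The head is at (325,15).

```bash
cat > m2.py <<'E'
from h import *
np.set_printoptions(precision=4,suppress=True)
w=snapshot('wrist')
a=at_z(w,(322.3,95),.018);b=at_z(w,(320.8,207),.018);d=a-b
print(a,b,np.linalg.norm(d),np.degrees(np.arctan2(d[1],d[0])),(a+b)/2)
print(cmd([.446,-.160,.06],RK(0,22.5)),cmd([.446,-.160,.0015],RK(0,22.5)))
E
python3 m2.py
```

```text
[ 0.4968 -0.1389  0.018 ] [ 0.3904 -0.1828  0.018 ] 0.1151089262282748 22.44463576040563 [ 0.4436 -0.1609  0.018 ]
(array([0.048, 0.01 , 0.571]), array([ 0.   , -0.002,  0.011])) (array([0.047, 0.01 , 0.766]), array([ 0.   , -0.002,  0.011]))
```

Request:
{"name": "arm_command", "arguments": {
  "moves": [
    [0.044,0.01,0.14,0,0,0.011],
    [0.044,0.01,0.28,0,0,0.011],
    [0.044,0.01,0.42,0,0,0.011],
    [0.044,0.01,0.55,0,0,0.011],
    [0.044,0.01,0.65,0,0,0.011],
    [0.044,0.01,0.7,0,0,0.011],
    [0.044,0.01,0.723,0,0,0.011],
    [0.044,0.01,0.723,0,0,0.011]
  ]
}}

```text
time: 11.53
eef_pos: [0.444, -0.1606, 0.0132]
ee_rot: [-3.08, -0.612, -0.001]
ft_force: [1.3, -0.5, 0.1]
finger_gap: 0.0597
gripper_force: 0.0
```

```bash
python3 -c "
from h import *
w=snapshot('wrist');cv2.imwrite('pics/w4.png',w['pixels']);print(pose()[0],observe()['ft_force'],cmd([.445,-.160,.0145],RK(0,22.5)))"
```

```text
[ 0.44473963 -0.16101322  0.01430126] [ 0.27894076 -0.92843571 -0.25719715] (array([ 0.002, -0.003, -0.001]), array([-0.   , -0.002, -0.001]))
```

View pics/w4.png

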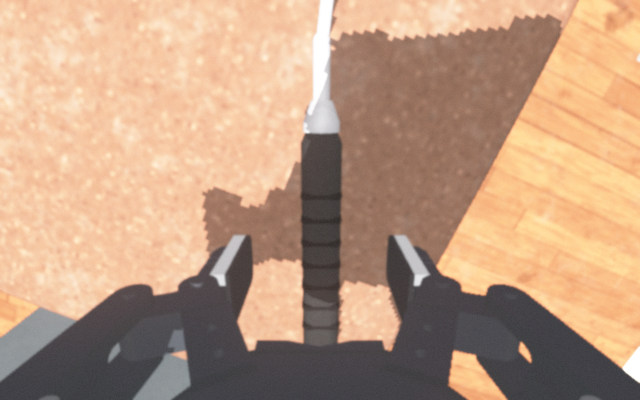

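The handle is centred between the fingers, at (320,240), and parallel to the pads. Closing.

Request:
{"name": "arm_command", "arguments": {
  "moves": [
    [0,0,0,0,0,0],
    [0,0,0,0,0,0],
    [0,0,0,0,0,0],
    [0,0,0,0,0,0],
    [0,0,0,0,0,0],
    [0,0,0,0,0,0],
    [0,0,-0.05,0,0,0],
    [0,0,-0.12,0,0,0],
    [0,0,-0.2,0,0,0],
    [0,0,-0.2,0,0,0]
  ],
  "gripper": 0,
  "newtons": 70
}}

```text
time: 12.42
eef_pos: [0.4464, -0.1625, 0.0776]
ee_rot: [3.079, 0.609, 0.01]
ft_force: [0.5, -0.1, -0.9]
finger_gap: 0.0143
gripper_force: 68.5
```

```bash
cat > n.py <<'E'
from h import *
np.set_printoptions(precision=4,suppress=True)
S={n:snapshot(n) for n in('side','top','wrist')}
p,r=pose();print(p,observe()['gripper_force'],observe()['finger_gap'])
for l in('mirror_glass','mirror','lens'):
  L=[]
  for n,s in S.items():
    q=place_of(s,l)[:2]
    for k in q: print(l,n,round(k['score'],2),np.round(k['location'],1),at_z(s,k['location'],.075 if l=='lens' else p[2]+.0055))
E
python3 n.py
```

```text
[ 0.4438 -0.1626  0.0741] 68.51758360862732 0.013830832008779369
mirror_glass side 0.86 [376.3 290.6] [ 0.5582 -0.1103  0.0796]
mirror_glass top 0.72 [395.2 199.6] [ 0.5638 -0.1105  0.0796]
mirror side 0.96 [338.4 332.4] [ 0.4474 -0.1689  0.0796]
mirror side 0.5 [417.5 320.4] [ 0.6054 -0.2049  0.0796]
mirror top 0.85 [406. 243.] [ 0.4406 -0.1586  0.0796]
mirror wrist 0.75 [318.6 245.4] [ 0.4536 -0.1596  0.0796]
lens top 0.66 [283.9 194.2] [0.5211 0.2206 0.075 ]
```

```bash
python3 -c "
from h import *
R=RK(0,25.6)
print(cmd([.415,-.05,.0725],R),cmd([.4225,.0285,.0695],R))
for n in('side','top'):
  s=snapshot(n);print(n,[(np.round(r['rect']),[at_z(s,((r['rect'][0]+r['rect'][2])/2,(r['rect'][1]+r['rect'][3])/2),z)[:2].round(3) for z in(0,.05)]) for r in boxes_of(s,'camera')[:2]])"
```

```text
(array([ 0.053, -0.381,  0.004]), array([-0.001, -0.001, -0.054])) (array([ 0.176, -0.613,  0.015]), array([-0.001, -0.001, -0.054]))
side []
top [(array([272., 181., 292., 207.]), [array([0.539, 0.237]), array([0.527, 0.23 ])]), (array([300., 225., 316., 238.]), [array([0.434, 0.134]), array([0.426, 0.131])])]
```

Request:
{"name": "arm_command", "arguments": {
  "moves": [
    [0.02,-0.1,0.004,0,0,-0.054],
    [0.053,-0.2,0.004,0,0,-0.054],
    [0.053,-0.3,0.004,0,0,-0.054],
    [0.053,-0.381,0.004,0,0,-0.054],
    [0.053,-0.381,0.004,0,0,-0.054],
    [0.053,-0.381,0.004,0,0,-0.054]
  ]
}}

```text
time: 13.72
eef_pos: [0.4147, -0.0491, 0.073]
ee_rot: [3.062, 0.702, 0.002]
ft_force: [0.3, -0.9, 0.1]
finger_gap: 0.0144
gripper_force: 68.6
```

```bash
python3 n.py; python3 -c "
from h import *
print(cmd([.4225,.0285,.0695],RK(0,25.6)))"
```

```text
[ 0.4157 -0.0511  0.0728] 68.55009913444519 0.014057844286041116
mirror_glass side 0.65 [340.9 254. ] [0.5256 0.0062 0.0783]
mirror_glass top 0.55 [354.7 202.6] [0.5331 0.0074 0.0783]
mirror_glass top 0.4 [328.4 204.5] [0.5132 0.0835 0.0783]
mirror side 0.91 [303.9 293.3] [ 0.4139 -0.0588  0.0783]
mirror top 0.72 [364.  243.7] [ 0.417  -0.0385  0.0783]
mirror top 0.64 [329.  202.9] [0.5184 0.0826 0.0783]
mirror wrist 0.94 [317.  246.1] [ 0.4242 -0.0466  0.0783]
lens side 0.49 [288.4 239.3] [0.429  0.0927 0.075 ]
lens side 0.45 [331.  244.7] [0.5155 0.0411 0.075 ]
lens top 0.6 [287.6 196.9] [0.5149 0.2079 0.075 ]
lens top 0.57 [315.7 229.8] [0.4323 0.107  0.075 ]
lens wrist 0.72 [ 4.1 74.1] [0.4345 0.0895 0.075 ]
(array([ 0.135, -0.227,  0.011]), array([-0.   , -0.002, -0.   ]))
```

Request:
{"name": "arm_command", "arguments": {
  "moves": [
    [0.03,-0.06,0.005,0,0,0],
    [0.06,-0.12,0.011,0,0,0],
    [0.09,-0.17,0.011,0,0,0],
    [0.12,-0.21,0.011,0,0,0],
    [0.137,-0.227,0.011,0,0,0],
    [0.137,-0.227,0.011,0,0,0],
    [0.137,-0.227,0.011,0,0,0],
    [0.137,-0.227,0.011,0,0,0]
  ]
}}

```text
time: 14.98
eef_pos: [0.4226, 0.028, 0.0694]
ee_rot: [3.064, 0.695, 0.001]
ft_force: [1.4, -0.8, -0.6]
finger_gap: 0.0142
gripper_force: 68.6
```

```bash
python3 n.py; python3 - <<'E'
from h import *
s=snapshot('side');t=snapshot('top')
a=cv2.resize(s['pixels'][170:290,265:395],None,fx=3,fy=3);b=cv2.resize(t['pixels'][140:260,270:400],None,fx=3,fy=3)
for im,n,S,o in((a,'s',s,(265,170)),(b,'t',t,(270,140))):
  for X in([.539,.085,.075],[.539-.0124,.085+.1224,.075]):
    p=(proj(S,np.array(X))-o)*3;cv2.drawMarker(im,tuple(int(v) for v in p),(0,0,255),0,10)
cv2.imwrite('pics/fin.png',np.hstack([a,b]));print(observe()['ft_force'],observe()['ee_rot'],proj(t,np.array([.539,.085,.075])))
E
```

```text
[0.4226 0.028  0.0694] 68.59321117401123 0.013757520759729715
mirror_glass side 0.91 [331.7 230.9] [0.5321 0.0783 0.0749]
mirror side 0.73 [295.6 267.8] [0.419  0.0111 0.0749]
mirror top 0.63 [339.4 240.7] [0.4132 0.0332 0.0749]
mirror wrist 0.55 [315.7 246.7] [0.4307 0.0325 0.0749]
lens side 0.54 [311.4 193.9] [0.529  0.2094 0.075 ]
lens top 0.64 [314.7 229.6] [0.4324 0.11   0.075 ]
lens top 0.54 [287.9 192.1] [0.5296 0.21   0.075 ]
lens wrist 0.95 [160.4 162.5] [0.4366 0.1002 0.075 ]
[-0.17787516  0.35939493 -0.69070495] [-3.06318448e+00 -6.96212059e-01 -2.55205812e-03] [329.37982094 196.4193968 ]
```

View pics/fin.png

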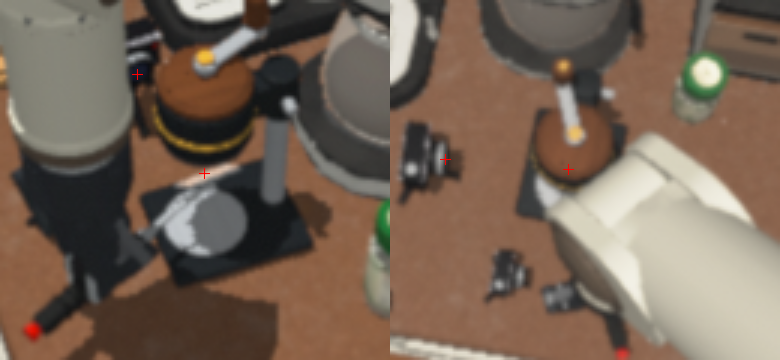

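The side crop shows the head as a bright strip at (205,178), within about 3 mm of the projected sight point at (204,173). It is clear of burr and foot. A small nudge, settle, then hand in.

Request:
{"name": "arm_command", "arguments": {
  "moves": [
    [0.009,-0.004,-0.005,0,0,0],
    [0.009,-0.004,-0.005,0,0,0],
    [0.009,-0.004,-0.005,0,0,0],
    [0.009,-0.004,-0.005,0,0,0],
    [0.009,-0.004,-0.005,0,0,0],
    [0.009,-0.004,-0.005,0,0,0],
    [0.009,-0.004,-0.005,0,0,0],
    [0.009,-0.004,-0.005,0,0,0],
    [0.009,-0.004,-0.005,0,0,0],
    [0.009,-0.004,-0.005,0,0,0]
  ]
}}

```text
time: 16.52
eef_pos: [0.4247, 0.0312, 0.0711]
ee_rot: [-3.063, -0.696, -0.002]
ft_force: [-0.4, 0.6, 0.4]
finger_gap: 0.0139
gripper_force: 68.6
```

```bash
python3 -c "
from h import *
o=observe();print(o['eef_pos'],o['ft_force'],o['gripper_force'],np.abs(o['joint_velocities']).max())
print(job_done())"
```

```text
[0.42471703 0.03123176 0.07106879] [-0.37073007  0.61506459  0.42025715] 68.59256386756897 0.002430041152592347
the job is handed in; nothing more can be done
None
```

The job is handed in at about 16.5 s, with no verdict returned: the crank was led about 395° clockwise, and the mirror is held steady under the burr, its glass within about 5 mm of the sight point by my estimate.

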